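Roll the grinding wheel into its rack

ROBOT

A 7-joint arm with a two-finger parallel gripper is mounted at the origin on the work surface. World frame = base frame: x ahead of the robot, y to its left, z up, the work surface at z = 0. Lengths are in m, angles in degrees, forces in N, time in s.
With the tool pointing down it reaches from about 0.425 to 0.925 m from the base axis. Payload 6.8 kg.
Tool frame: the origin (TCP) lies at the very end of the fingers, on their centre line; the grasp point (between the pads) lies 19 mm behind it (r.grip_depth is the distance from the TCP to the grasp point, in m); z points along the fingers, y is the line along which they close (so a half turn about z gives the same grasp; the last joint's range is limited). The gripper opens to 88 mm and grips with 3 to 60 N. Pads are 20 mm wide; open, the fingers measure 115 mm over their backs; the gripper's body (75 mm by 178 mm) begins 61 mm behind the grasp point.
Start: joints at [-69.506, 27.33, 1.283, 89.118, -0.659, 63.558, -4.761], TCP at [0.303, 0.603, 0.223] pointing down, gripper open.
Joint ranges: [-169.35, 169.35], [-19.33, 120.38], [-80.79, 83.38], [13.8, 139.57], [-78.32, 258.32], [9.67, 109.79], [-169.56, 169.56]. Speed limits (degrees/s): [136.94, 136.94, 180, 180, 180, 180, 180].

INTERFACE

Orientations are given as [roll, pitch, yaw] about the fixed x, y, z axes, in that order (R = Rz(yaw) Ry(pitch) Rx(roll)).
In Python, from cell import monitor, vision, hand_in, r gives the robot as it stands.
- The arm moves only by the shell command python3 -m inch 'ROWS' [FORCE]. ROWS is JSON, a list of rows, each a list of 7 numbers: the shift along the tool's x, y, z in units of 40 mm (1.0 is 40 mm), then the turn, a rotation vector about the tool's x, y, z in units of 8 degrees (1.0 is 8 degrees), then the opening, from 0 (shut) to 1 (fully open). A call has 1 to 5 rows; each row is the pose to reach, as a shift and turn from the pose commanded when the call began, along the tool's axes at that moment; what a row does not reach only later rows make up. A row lasts 1/8 s, in which the tool goes at most 62.5 mm and 10.7 degrees, less where a joint would pass 70% of its speed; a pose out of reach is approached as far as the arm can. A call with a gripper value outside its range is refused whole. The fingers move at their own pace and stop on an object; FORCE is the grip in N (left out, the last holds). Time passes only in rows, so rows that repeat a pose let the fingers close. It gives the time, the measured TCP pose, the force, the opening and the grip force at its end, in the units of the state.
- monitor.sense(): the state, without advancing time (a new reading comes with each control period).
- vision.camera(name): name is "side" or "top"; returns a dict with "image" (384x512x3 uint8, blue, green, red), "vfov" (degrees; the focal length in pixels is half the picture's height over the tangent of half this angle, whatever the lens; pixels are square), "cx", "cy" (the principal point, pixels), "rvec" (rotation vector, rad) and "tvec" (3), from world to camera coordinates, as OpenCV has them. Camera axes: x right, y down, z forward; pixel columns grow to the right and rows downward; lengths in m; the calibration is good to about 2 mm. A picture is of the moment at which its call begins. There is no depth.
- hand_in(): hands the job in; it is judged then, once.
The state is a dict: "clock": time; "q": joint angles; "dq": joint speeds; "effort": joint torques, N m; "tool_pos": TCP position; "eef_rot": TCP orientation; "wrist_force": force on the tool from outside, world axes, zero at the start; "ft_torque": the same for the moment, N m; "width": opening from 0.0 (shut) to 1.0 (fully open); "gripper_force": force on a finger pad.
Only numpy, scipy, OpenCV 4.12 (cv2) and the standard library are available. Lean on these libraries where they do the work, as an engineer would, in place of code of your own. Each camera call takes 0.05 s, during which the arm holds its last target. There are 200 camera calls.

TASK

Roll the grinding wheel that stands on the bench along on its rim to the empty bay of the wheel rack and on into the bay until it has dropped into the cradle at the end, resting on both bars, and let go of it there. Keep it upright and on its rim the whole way - it is brittle, so do not lift it, let it fall over or push or squeeze it hard (25 N at most) - and leave the tools lying about as they are.

Things in the scene. Friction and masses are not known exactly. Their poses are not given: they have to be found in the camera images.
- wheel: dark grey grinding wheel: plain solid disc, 150 mm diameter, 25 mm thick, 0.6 to 1.0 kg, standing free on its rim. Origin at its centre, 75 mm above the bench; y is the axle, x and z turn with it as it rolls. Brittle: over 25 N from the fingers harms it. It falls if leant over 9 degrees, rolls under 1 N, coasts 1 to 3 cm. A finger rubbing on the rim brakes its turning, less so if it pushes low
- rack: grey sheet-steel wheel rack bolted to the bench: two bays side by side, each between two upright plates 50 mm high and 38 mm apart, open above and in front, with the bench as floor. Origin on the bench mid-mouth; x runs into the bays, y across them, z up. Plates run from x = 0 to a back plate at x = 200 mm; in front of x = 0 their lips flare to about 66 mm apart over 32 mm
- bay_a (a point): mouth of the bay at rack y = +60 mm: point on the bench at rack x = 0 on its centre line, axes as the rack's. In each bay a cradle is clamped, at a depth set by hand that is not measured: two half-round cross bars 4.5 mm high, 31 mm apart (the front one is felt as a bump of some 3 to 10 N), then an upright end plate 85 mm high (a hard stop)
- bay_b (a point): mouth of the bay at rack y = -60 mm, otherwise like bay_a. A wheel seated on both bars of a cradle has its centre 78 mm above the bench and 1.5 mm short of touching the end plate; in the empty bay that centre lies somewhere between rack x = 0 and 100 mm
- parked_wheel: a lighter grey wheel, 150 by 25 mm, already standing in one of the two bays on its cradle (fixed); the other bay is the empty one. Origin on the bench under its centre, on its bay's centre line; axes as the rack's
- hammer: loose hammer lying on the bench beside the lane, handle to its -x; leave alone
- spanner: loose steel spanner lying flat on the bench along its x; leave alone
- file: loose flat file with wooden handle, 310 mm long along its x, 22 mm high; leave alone
- flange: loose steel wheel flange lying flat, 60 mm diameter, 13 mm high, origin under its centre; leave alone
- brass_handle: loose cast brass handle, an oval loop about 80 by 60 mm with a round foot, up to 34 mm high; leave alone
Mind the look-alikes: they are no part of the job. Several things have the shape of the wheel; the one meant has the colours described above.

How it is judged:
By the outcome, as a careful person would: the job done as asked, in the order asked, and still so for the second after the job is handed in, with the robot touching nothing.
It also fails if it takes over 72 s, if anything falls off the work surface, if the arm or the gripper's body presses on something with over 40 N, if the wrist force passes 120 N, or if a joint passes its speed limit or range.

## Working session

There is one attempt and no reset: what is moved stays moved. The work goes in short steps, Python scripts to look and compute and a shell command to move; the robot and the scene stay as the last step left them, time stands still between calls to the robot, and variables do not carry over. Pictures are saved under pics/ and viewed, at most 10 in all, crops included, and the job is handed in when it is done.

```bash
mkdir -p pics; ls; python3 - <<'E'
from cell import monitor, vision
import cv2
for n in("side","top"):
    c=vision.camera(n); cv2.imwrite(f"pics/{n}0.png",c["image"]); print(n,c["vfov"],c["cx"],c["cy"],c["rvec"],c["tvec"])
s=monitor.sense(); print(s)
E
```

```text
pics
side 54.0995480027892 258.54810712410966 185.93667821024016 [ 2.17263548 -0.66210501  0.3210265 ] [-0.4400393   0.24363296  0.79566137]
top 54.891334949031425 258.7081063221443 182.2037361688847 [ 2.14561567 -2.16135664  0.14907933] [-0.0026897   0.53345522  0.91347543]
{'clock': 0.1, 'q': array([-69.50583694,  27.37261124,   1.27981733,  89.16874699,
        -0.6565742 ,  63.55694082,  -4.75975112]), 'dq': array([ 0.12669088, -0.00647688, -0.00363385, -0.11266084,  0.05439819,
        0.07249212,  0.05718275]), 'effort': array([ 4.52761160e-03, -5.84083056e+01,  1.54042840e+00, -2.73311090e+01,
       -5.41374693e-02,  1.30272045e-02,  7.44433873e-05]), 'tool_pos': array([0.30294949, 0.6026287 , 0.22178941]), 'eef_rot': array([-1.79909440e+02,  8.51946078e-03,  1.53316208e+02]), 'wrist_force': array([ 0.26694368,  0.24578739, -0.33764542]), 'ft_torque': array([ 0.00883909, -0.02669927, -0.03845386]), 'gripper_force': 0.0, 'width': 0.9952774488190342}
```

View pics/side0.png

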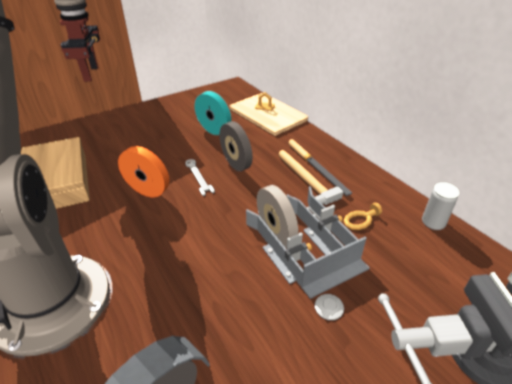

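View pics/top0.png

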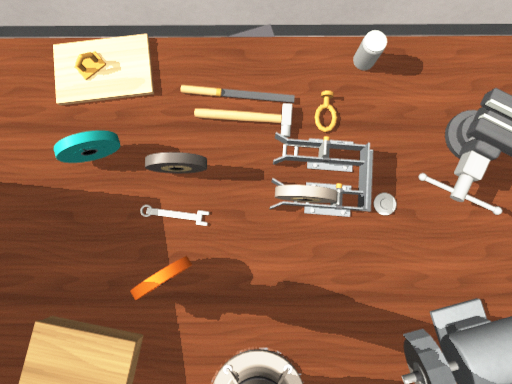

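```bash
python3 - <<'E'
import cv2
a=cv2.imread("pics/top0.png")[85:225,135:395]; cv2.imwrite("pics/t1.png",cv2.resize(a,None,fx=3,fy=3,interpolation=cv2.INTER_CUBIC))
a=cv2.imread("pics/side0.png")[110:300,200:400]; cv2.imwrite("pics/s1.png",cv2.resize(a,None,fx=3,fy=3,interpolation=cv2.INTER_CUBIC))
E
```

```text
(no output)
```

View pics/t1.png

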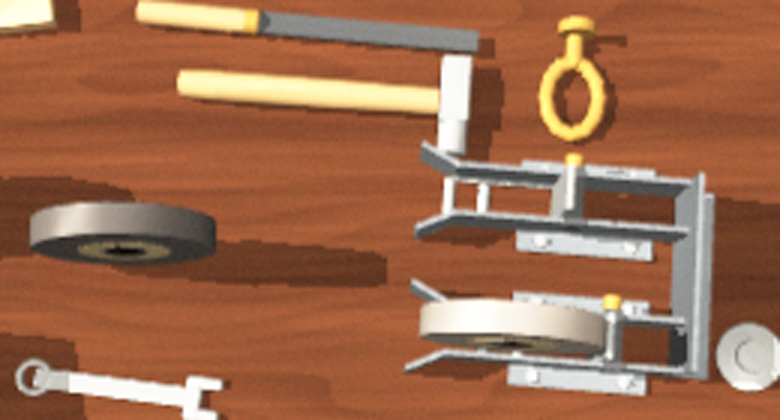

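View pics/s1.png

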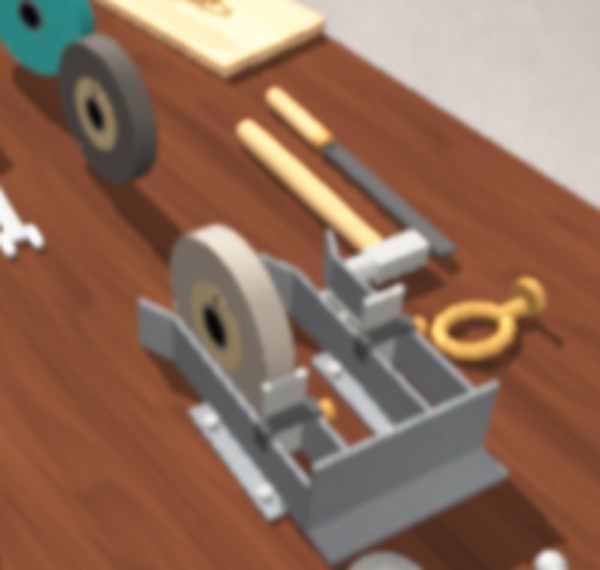

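```bash
cat > h.py <<'E'
from cell import monitor, vision, r
import cv2, numpy as np
from scipy.optimize import least_squares
C={n:vision.camera(n) for n in("side","top")}
def proj(n,P):
    c=C[n]; f=192/np.tan(np.radians(c["vfov"]/2))
    K=np.array([[f,0,c["cx"]],[0,f,c["cy"]],[0,0,1]])
    return cv2.projectPoints(np.array(P,float).reshape(-1,1,3),c["rvec"],c["tvec"],K,None)[0][:,0]
def rz(a): a=np.radians(a); return np.array([[np.cos(a),-np.sin(a),0],[np.sin(a),np.cos(a),0],[0,0,1]])
def place(p,P,z=0): return np.array(P)@rz(p[2]).T+[p[0],p[1],z]
t=np.linspace(0,2*np.pi,180)
DISC=np.array([[.075*np.cos(a),s*.0125,.075*np.sin(a)] for s in(-1,1) for a in t])
def box(uv): return np.r_[uv.min(0),uv.max(0)]
E
cat > fit.py <<'E'
from h import *
T=lambda u,v:(135+u/3,85+v/3); S=lambda u,v:(200+u/3,110+v/3)
R=[("top",422,144,-32,93),("top",458,161,0,80),("top",703,177,200,80),("top",416,226,-32,27),("top",412,282,-32,-27),("top",406,366,-32,-93),("top",440,352,0,-80),
("side",140,298,-32,-93),("side",178,333,0,-80),("side",327,232,-32,93),("side",265,255,-32,27),("side",497,383,200,80)]
def fr(p):
    return np.concatenate([proj(n,place(p,[[x/1e3,y/1e3,.05]]))[0]-(T if n=="top" else S)(u,v) for n,u,v,x,y in R])
a=least_squares(fr,[.6,-.1,-90],x_scale=[.01,.01,1],loss="soft_l1"); rack=a.x; print("rack",rack); print(np.round(fr(rack).reshape(-1,2),1).tolist())
def fw(p,tb,sb,ht,hs,z):
    D=place(p,DISC,z); h=place(p,[[0,-.0125,0]],z); e=[]
    for n,b,m,hh in(("top",tb,T,ht),("side",sb,S,hs)):
        q=np.r_[m(b[0],b[1]),m(b[2],b[3])]; d=box(proj(n,D))-q; e+=[*d[~np.isnan(d)], *(proj(n,h)[0]-m(*hh))]
    return np.array(e)
N=np.nan
for nm,z,args,g in(("wheel",.075,((30,200,216,265),(59,35,156,183),(124,250),(95,112)),[.6,.2,-90]),("parked",.078,((419,297,606,356),(171,224,N,N),(512,344),(216,322)),[.5,-.1,-90])):
    a=least_squares(fw,g,x_scale=[.01,.01,1],args=(*args,z),loss="soft_l1",diff_step=1e-4); print(nm,a.x,np.round(fw(a.x,*args,z),1))
    print(" in rack",rz(rack[2]).T@(np.r_[a.x[:2],0]-[*rack[:2],0]), a.x[2]-rack[2])
# bars and end plate in bay a: top crop
from math import nan
def ray(n,u,v,z):
    c=C[n]; f=192/np.tan(np.radians(c["vfov"]/2)); M=cv2.Rodrigues(c["rvec"])[0]; o=-M.T@c["tvec"]; d=M.T@[(u-c["cx"])/f,(v-c["cy"])/f,1]; return o+d*(z-o[2])/d[2]
for u,v,z in((448,195,.0045),(483,198,.0045),(557,210,.085),(571,165,.085)):
    w=ray("top",*T(u,v),z); print("bay pt",w, rz(rack[2]).T@(w-[*rack[:2],0]))
E
python3 fit.py
```

```text
rack [ 5.62908228e-01 -7.64209292e-02 -9.40341353e+01]
[[-0.0, 0.5], [0.1, 0.5], [-3.8, -0.0], [0.5, -1.8], [0.6, 0.5], [1.1, -1.5], [2.8, -1.2], [1.1, 0.3], [-0.7, -5.5], [-0.9, -0.8], [-0.6, -0.7], [-2.4, 6.3]]
wheel [  0.57731615   0.19615957 -91.16619126] [-0.1 -0.1  0.5 -0.4  0.2 -0.3 -0.4 -1.1 -0.3  0.3 -0.4  0.1]
 in rack [-0.27291874 -0.00480403  0.        ] 2.8679440382775283
parked [  0.49768301  -0.12118672 -97.21321562] [ 0.  -0.4  0.5 -0.2 -0.4 -0.5 -0.2  0.  -0.9  1. ]
 in rack [ 0.04924352 -0.0619143   0.        ] -3.1790803198505415
bay pt [ 0.62448191 -0.07621475  0.0045    ] [-0.00453743  0.06140661  0.0045    ]
bay pt [ 0.62152669 -0.10750679  0.0045    ] [0.02688498 0.06066014 0.0045    ]
bay pt [ 0.59323443 -0.15931028  0.085     ] [0.08055051 0.0360824  0.085     ]
bay pt [ 0.63097257 -0.17199687  0.085     ] [0.09055076 0.07461954 0.085     ]
```

```bash
cat > k.py <<'E'
from cell import monitor
import numpy as np
from scipy.spatial.transform import Rotation as Ro
RHO=.058
def rel(pos,yaw):
    "row numbers from present pose to tool-down TCP pos,yaw"
    s=monitor.sense(); R0=Ro.from_euler("xyz",s["eef_rot"],degrees=True)
    R1=Ro.from_euler("xyz",[180,0,yaw],degrees=True)
    return np.round(np.r_[R0.inv().apply(np.array(pos)-s["tool_pos"])/.04,np.degrees((R0.inv()*R1).as_rotvec())/8],2).tolist()
def tcp(c,head,phi):
    "TCP for wheel centre xy c, heading deg, grip angle phi (deg from top, + forward)"
    h=np.radians(head);p=np.radians(phi)
    return np.array([c[0]+RHO*np.sin(p)*np.cos(h),c[1]+RHO*np.sin(p)*np.sin(h),.075+RHO*np.cos(p)-.019])
E
python3 - <<'E'
from k import *
p=tcp([.5773,.1962],-91.2,-65);print(p)
print(rel([p[0],p[1],.2],88.8)); print(rel(p,88.8))
E
```

```text
[0.57840086 0.24875432 0.08051186]
[-10.13, -4.81, 0.56, -0.01, 0.01, 8.06]
[-10.13, -4.81, 3.54, -0.01, 0.01, 8.06]
```

```bash
python3 -m inch '[[-1.1,-0.5,0,0,0,0.9,1],[-2.2,-1.0,0.1,0,0,1.8,1],[-3.3,-1.6,0.2,0,0,2.7,1],[-4.4,-2.1,0.2,0,0,3.6,1],[-5.5,-2.6,0.3,0,0,4.5,1]]'; python3 -c "
from k import *
p=tcp([.5773,.1962],-91.2,-65);print(rel([p[0],p[1],.2],88.8))"
```

```text
clock: 0.82
tool_pos: [0.4539, 0.4101, 0.2109]
eef_rot: [180.0, -0.0, 117.1]
wrist_force: [-0.9, 0.3, -0.1]
width: 1.002
gripper_force: 0.0
[-5.01, 0.93, 0.27, 0.0, -0.0, 3.53]
```

```bash
python3 -m inch '[[-1.2,0.2,0.1,0,0,0.9,1],[-2.4,0.4,0.1,0,0,1.8,1],[-3.6,0.7,0.2,0,0,2.7,1],[-4.6,0.9,0.3,0,0,3.5,1],[-5.0,0.93,0.27,0,0,3.53,1]]'; python3 -c "
from k import *
p=tcp([.5773,.1962],-91.2,-65);print(rel(p,88.8))"
```

```text
clock: 1.45
tool_pos: [0.5789, 0.248, 0.1995]
eef_rot: [-180.0, 0.1, 88.9]
wrist_force: [0.0, 1.0, -0.5]
width: 1.004
gripper_force: 0.0
[0.02, -0.01, 2.97, -0.0, 0.01, 0.01]
```

```bash
python3 -m inch '[[0,0,0.8,0,0,0,1],[0,0,1.7,0,0,0,1],[0,0,2.5,0,0,0,0.7],[0,0,2.97,0,0,0,0.5],[0,0,2.97,0,0,0,0.45]]' 3; python3 - <<'E'
from h import *
a=C["top"]["image"][100:220,130:290]; b=C["side"]["image"][60:180,180:340]
cv2.imwrite("pics/g1.png",cv2.resize(np.vstack([a,b]),None,fx=2.5,fy=2.5,interpolation=cv2.INTER_CUBIC))
E
```

```text
clock: 2.08
tool_pos: [0.5767, 0.2513, 0.0801]
eef_rot: [-179.9, 0.0, 89.2]
wrist_force: [-0.7, -0.8, -0.3]
width: 0.695
gripper_force: 0.0
```

View pics/g1.png

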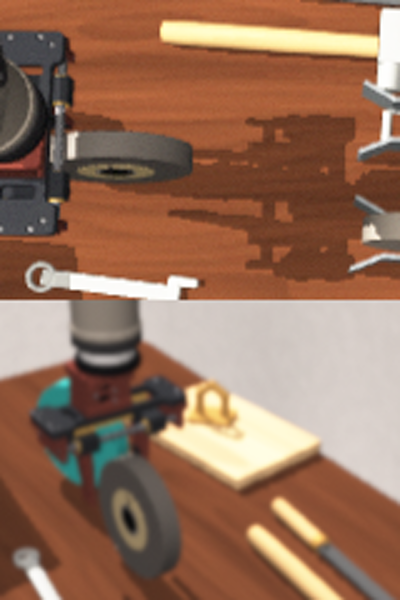

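```bash
python3 -m inch '[[0,0,0,0,0,0,0.4],[0,0,0,0,0,0,0.33],[0,0,0,0,0,0,0.25],[0,0,0,0,0,0,0.2],[0,0,0,0,0,0,0.2]]' 4;  python3 -m inch '[[0,0,0,0,0,0,0.2],[0,0,0,0,0,0,0.2],[0,0,0,0,0,0,0.2]]' 4
```

```text
clock: 2.8
tool_pos: [0.5782, 0.2511, 0.0815]
eef_rot: [180.0, -0.0, 89.1]
wrist_force: [-0.2, 0.4, 2.6]
width: 0.284
gripper_force: 4.0
clock: 3.18
tool_pos: [0.5782, 0.2512, 0.0814]
eef_rot: [180.0, -0.0, 89.1]
wrist_force: [0.4, 1.2, 5.5]
width: 0.282
gripper_force: 4.0
```

```bash
sed -i 's/^RHO=.*/RHO=.0606/' k.py; cat >> k.py <<'E'
def rows(poses):
    "poses: list of (tcp,yaw)"
    for p,y in poses: print(rel(p,y))
E
python3 - <<'E'
from k import *
C=[.5773,.1962]
rows([(tcp(C,h,-65.2),h+180) for h in np.linspace(-90.9,-71.7,6)[1:]])
E
```

```text
[-0.0, -0.09, -0.0, 0.01, -0.01, -0.48]
[-0.01, -0.18, -0.0, 0.01, -0.0, -0.96]
[-0.03, -0.28, -0.0, 0.01, -0.0, -1.44]
[-0.05, -0.37, -0.0, 0.01, -0.0, -1.92]
[-0.08, -0.45, -0.0, 0.01, -0.0, -2.4]
```

```bash
python3 -m inch '[[0,-0.09,0,0,0,-0.48,0.2],[-0.01,-0.18,0,0,0,-0.96,0.2],[-0.03,-0.28,0,0,0,-1.44,0.2],[-0.05,-0.37,0,0,0,-1.92,0.2],[-0.08,-0.45,0,0,0,-2.4,0.2]]'; python3 -m inch '[[0,0,0,0,0,0,0.2]]';  python3 - <<'E'
from k import *
from h import C as cam, cv2
cv2.imwrite("pics/p2.png",np.vstack([cv2.resize(cam["top"]["image"][100:220,130:330],None,fx=2.5,fy=2.5),cv2.resize(cam["side"]["image"][60:180,180:380],None,fx=2.5,fy=2.5)]))
C=[.5773,.1962];h=-71.7;d=np.array([np.cos(np.radians(h)),np.sin(np.radians(h))])
for s in np.arange(.01,.175,.01): print(round(s,3),rel(tcp(C+s*d,h,-65.2+np.degrees(s/.075)),h+180))
E
```

```text
clock: 3.8
tool_pos: [0.5601, 0.2479, 0.0812]
eef_rot: [179.9, -0.0, 108.4]
wrist_force: [0.8, 1.3, 4.4]
width: 0.281
gripper_force: 4.0
clock: 3.92
tool_pos: [0.56, 0.2479, 0.0812]
eef_rot: [180.0, -0.0, 108.2]
wrist_force: [0.8, 1.4, 3.3]
width: 0.291
gripper_force: 4.0
0.01 [-0.34, 0.0, -0.18, 0.0, -0.0, -0.01]
0.02 [-0.7, 0.01, -0.35, 0.0, -0.0, -0.01]
0.03 [-1.09, 0.01, -0.49, 0.0, -0.0, -0.01]
0.04 [-1.5, 0.01, -0.62, 0.0, -0.0, -0.01]
0.05 [-1.93, 0.01, -0.72, 0.0, -0.0, -0.01]
0.06 [-2.36, 0.01, -0.8, 0.0, -0.0, -0.01]
0.07 [-2.81, 0.01, -0.86, 0.0, -0.0, -0.01]
0.08 [-3.26, 0.01, -0.88, 0.0, -0.0, -0.01]
0.09 [-3.71, 0.01, -0.88, 0.0, -0.0, -0.01]
0.1 [-4.16, 0.01, -0.86, 0.0, -0.0, -0.01]
0.11 [-4.6, 0.01, -0.81, 0.0, -0.0, -0.01]
0.12 [-5.04, 0.01, -0.73, 0.0, -0.0, -0.01]
0.13 [-5.46, 0.01, -0.63, 0.0, -0.0, -0.01]
0.14 [-5.87, 0.01, -0.5, 0.0, -0.0, -0.01]
0.15 [-6.26, 0.02, -0.36, 0.0, -0.0, -0.01]
0.16 [-6.64, 0.02, -0.2, 0.0, -0.0, -0.01]
0.17 [-6.98, 0.02, -0.02, 0.0, -0.0, -0.01]
```

View pics/p2.png

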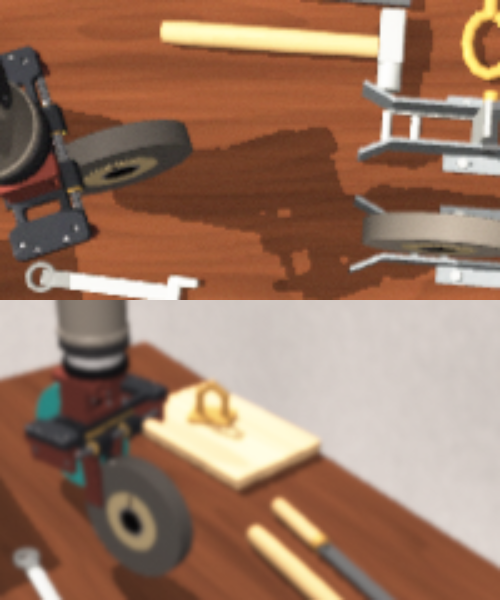

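Wheel pivoted upright with the gripper, now aimed toward the far bay mouth. Roll.

```bash
python3 -m inch '[[-0.15,0,-0.08,0,0,0,0.2],[-0.34,0,-0.18,0,0,0,0.2],[-0.7,0,-0.35,0,0,0,0.2],[-1.09,0,-0.49,0,0,0,0.2],[-1.5,0,-0.62,0,0,0,0.2]]'; python3 - <<'E'
from k import *
C=[.5773,.1962];h=-71.7;d=np.array([np.cos(np.radians(h)),np.sin(np.radians(h))])
for s in np.arange(.05,.1,.01): print(round(s,3),rel(tcp(C+s*d,h,-65.2+np.degrees(s/.075)),h+180))
E
```

```text
clock: 4.65
tool_pos: [0.5789, 0.189, 0.1062]
eef_rot: [-180.0, 0.0, 108.2]
wrist_force: [1.0, -0.2, -3.8]
width: 0.286
gripper_force: 4.0
0.05 [-0.38, 0.02, -0.09, -0.0, 0.0, -0.01]
0.06 [-0.81, 0.02, -0.17, -0.0, 0.0, -0.01]
0.07 [-1.26, 0.02, -0.23, -0.0, 0.0, -0.01]
0.08 [-1.71, 0.02, -0.26, -0.0, 0.0, -0.01]
0.09 [-2.16, 0.02, -0.26, -0.0, 0.0, -0.01]
```

```bash
python3 -m inch '[[-0.43,0,-0.1,0,0,0,0.2],[-0.86,0,-0.18,0,0,0,0.2],[-1.31,0,-0.24,0,0,0,0.2],[-1.76,0,-0.26,0,0,0,0.2],[-2.21,0,-0.26,0,0,0,0.2]]'; python3 -m inch '[[-0.45,0,0.02,0,0,0,0.2],[-0.89,0,0.07,0,0,0,0.2],[-1.33,0,0.15,0,0,0,0.2],[-1.75,0,0.25,0,0,0,0.2]]'; python3 - <<'E'
from k import *
from h import C as cam, cv2
cv2.imwrite("pics/p3.png",np.vstack([cv2.resize(cam["top"]["image"][100:220,130:330],None,fx=2.5,fy=2.5),cv2.resize(cam["side"]["image"][80:200,180:380],None,fx=2.5,fy=2.5)]))
C=[.5773,.1962];h=-71.7;d=np.array([np.cos(np.radians(h)),np.sin(np.radians(h))])
for s in np.arange(.13,.175,.01): print(round(s,3),rel(tcp(C+s*d,h,-65.2+np.degrees(s/.075)),h+180))
E
```

```text
clock: 5.28
tool_pos: [0.6069, 0.1058, 0.1165]
eef_rot: [180.0, -0.0, 108.3]
wrist_force: [1.2, 0.7, -1.2]
width: 0.286
gripper_force: 4.0
clock: 5.78
tool_pos: [0.6286, 0.0393, 0.106]
eef_rot: [-180.0, -0.0, 108.3]
wrist_force: [0.7, 0.9, -0.1]
width: 0.285
gripper_force: 4.0
0.13 [0.08, 0.03, -0.01, -0.01, 0.01, -0.03]
0.14 [-0.33, 0.04, 0.11, -0.01, 0.01, -0.03]
0.15 [-0.72, 0.04, 0.25, -0.01, 0.01, -0.03]
0.16 [-1.09, 0.04, 0.42, -0.01, 0.01, -0.03]
0.17 [-1.44, 0.04, 0.59, -0.01, 0.01, -0.03]
```

View pics/p3.png

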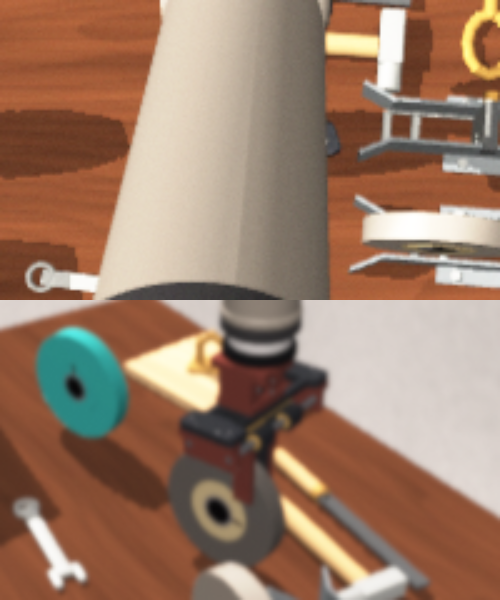

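```bash
python3 -m inch '[[-0.41,0,0.13,0,0,0,0.2],[-0.8,0,0.27,0,0,0,0.2],[-1.18,0,0.43,0,0,0,0.2],[-1.52,0,0.61,0,0,0,0.2],[-1.52,0,0.61,0,0,0,0.2]]'; python3 - <<'E'
from k import *
from h import C as cam, cv2
cv2.imwrite("pics/p4.png",cv2.resize(cam["side"]["image"][110:260,190:390],None,fx=4,fy=4,interpolation=cv2.INTER_CUBIC))
E
```

```text
clock: 6.5
tool_pos: [0.6473, -0.0196, 0.0811]
eef_rot: [-179.9, 0.1, 108.1]
wrist_force: [2.0, -0.1, 0.5]
width: 0.28
gripper_force: 4.0
```

View pics/p4.png

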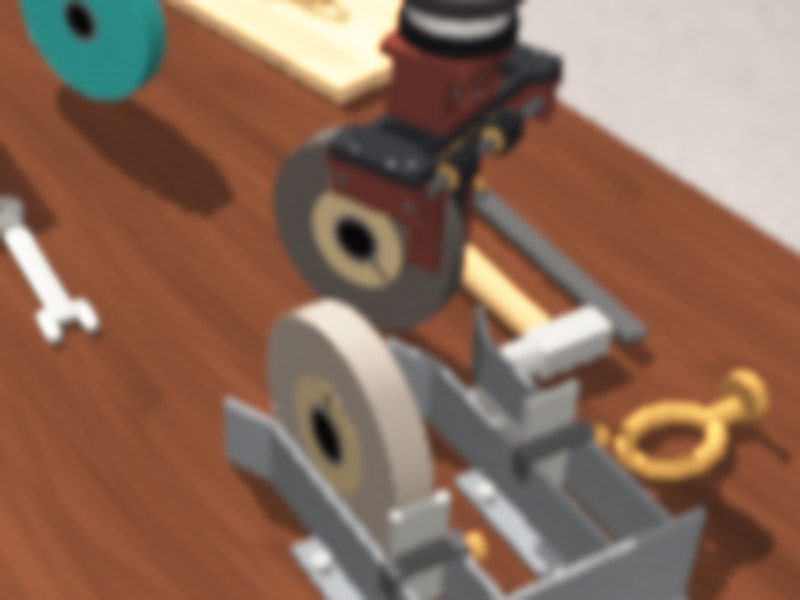

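```bash
python3 - <<'E'
from h import *
from k import *
def ray(n,u,v,z):
    c=C[n]; f=192/np.tan(np.radians(c["vfov"]/2)); M=cv2.Rodrigues(c["rvec"])[0]; o=-M.T@c["tvec"]; d=M.T@[(u-c["cx"])/f,(v-c["cy"])/f,1]; return o+d*(z-o[2])/d[2]
a=np.radians(-71.9); ax=np.array([-np.sin(a),np.cos(a),0])
print("hub->C",ray("side",278.75,169.5,.075)+.0125*ax)
for c in([.6302,.0327],[.6309,.0341]):
    print(c,box(proj("side",place([*c,-71.9],DISC,.075))),"meas 258.5,-,-,193.2")
rk=np.array([.5629,-.0764,0])
c=[.6302,.0327]
print("rack frame",rz(-94.03).T@(np.r_[c,0]-rk))
print("pivot rows")
rows([(tcp(c,h,65.2),h+180) for h in np.linspace(-71.9,-94,6)[1:]])
E
```

```text
hub->C [0.62893654 0.03269093 0.075     ]
[0.6302, 0.0327] [257.68966875 140.64729845 307.21222221 192.81040711] meas 258.5,-,-,193.2
[0.6309, 0.0341] [257.61974852 140.34124594 307.07911    192.45714032] meas 258.5,-,-,193.2
rack frame [-0.11356     0.05946618  0.        ]
pivot rows
[-0.05, -0.13, 0.02, 0.0, 0.0, 0.58]
[-0.04, -0.23, 0.02, 0.0, 0.0, 1.13]
[-0.02, -0.34, 0.02, 0.0, 0.0, 1.68]
[0.01, -0.44, 0.02, 0.0, 0.0, 2.23]
[0.05, -0.54, 0.02, 0.0, 0.0, 2.79]
```

```bash
python3 -m inch '[[0,-0.1,0,0,0,0.55,0.2],[0.01,-0.21,0,0,0,1.1,0.2],[0.03,-0.31,0,0,0,1.65,0.2],[0.06,-0.42,0,0,0,2.2,0.2],[0.1,-0.52,0,0,0,2.76,0.2]]'; python3 -m inch '[[0,0,0,0,0,0,0.2],[0,0,0,0,0,0,0.2]]'; python3 - <<'E'
from k import *
s=monitor.sense();print(s["tool_pos"],s["eef_rot"])
h=np.radians(s["eef_rot"][2]-180); c=s["tool_pos"][:2]-.055*np.array([np.cos(h),np.sin(h)]); print("C",c)
E
```

```text
clock: 7.32
tool_pos: [0.6258, -0.0192, 0.0821]
eef_rot: [-180.0, -0.0, 86.1]
wrist_force: [0.1, -0.2, 1.7]
width: 0.285
gripper_force: 4.0
clock: 7.58
tool_pos: [0.626, -0.0195, 0.082]
eef_rot: [-180.0, -0.0, 86.3]
wrist_force: [-1.5, -0.3, 1.5]
width: 0.287
gripper_force: 4.0
[ 0.62602495 -0.01949015  0.08196412] [-1.79959139e+02 -1.87278641e-02  8.63191492e+01]
C [0.62955588 0.03539639]
```

```bash
python3 -m inch '[[0,0,0,0,0,0,0.32],[0,0,0,0,0,0,0.45],[0,0,0,0,0,0,0.6],[0,0,0,0,0,0,0.6],[0,0,-0.4,0,0,0,0.6]]'; python3 -m inch '[[0.5,0,-0.4,0,0,0,0.6],[1.3,0,-0.4,0,0,0,0.6],[2.2,0,-0.4,0,0,0,0.6],[2.75,0,-0.2,0,0,0,0.6],[2.75,0,0.4,0,0,0,0.6]]';python3 - <<'E'
from k import *
from h import C as cam, cv2
s=monitor.sense();print(s["tool_pos"],s["eef_rot"],s["width"])
print(rel(tcp([.6296,.0354],-93.7,-65.2),86.3))
cv2.imwrite("pics/p5.png",cv2.resize(np.hstack([cam["side"]["image"][110:260,190:340],cam["top"]["image"][80:230,180:330]]),None,fx=2.6,fy=2.6,interpolation=cv2.INTER_CUBIC))
E
```

```text
clock: 8.2
tool_pos: [0.6253, -0.02, 0.0973]
eef_rot: [-179.9, 0.0, 86.2]
wrist_force: [0.1, 0.2, 1.1]
width: 0.597
gripper_force: 0.0
clock: 8.82
tool_pos: [0.6348, 0.0926, 0.0827]
eef_rot: [179.8, -0.1, 86.4]
wrist_force: [-0.0, -0.4, -0.8]
width: 0.599
gripper_force: 0.0
[0.63173077 0.08964489 0.0796393 ] [-1.79760882e+02  9.07290540e-02  8.62257335e+01] 0.6020136602865331
[0.02, 0.03, -0.04, -0.03, 0.01, -0.01]
```

View pics/p5.png

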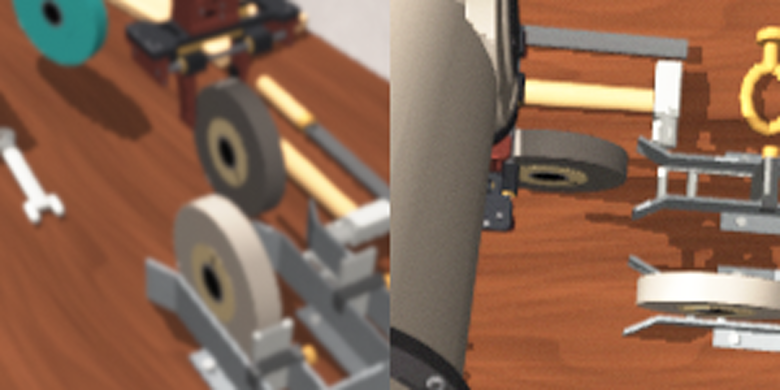

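```bash
python3 -m inch '[[0,0.02,0,0,0,0,0.5],[0,0.02,0,0,0,0,0.38],[0,0.02,0,0,0,0,0.2],[0,0.02,0,0,0,0,0.2],[0,0.02,0,0,0,0,0.2]]' 4; python3 -m inch '[[0,0,0,0,0,0,0.2],[0,0,0,0,0,0,0.2]]'; python3 - <<'E'
from k import *
s=monitor.sense();print(s["tool_pos"],s["eef_rot"])
C=np.array([.6296,.0354])
rk=np.array([.5629,-.0764]);a=np.radians(-94.03);u=np.array([np.cos(a),np.sin(a)]);v=np.array([-u[1],u[0]])
d=s["tool_pos"][:2]-rk; print("rack tcp",d@u,d@v,"C",(C-rk)@u,(C-rk)@v)
h=-94.; dd=np.array([np.cos(np.radians(h)),np.sin(np.radians(h))])
z0=s["tool_pos"][2]
for q in np.arange(.01,.135,.01):
    p=tcp(C+q*dd,h,-65.2+np.degrees(q/.075)); y=(p[:2]-rk)@v; p[:2]+=v*(.06-y); print(round(q,3),rel(p,h+180))
E
```

```text
clock: 9.55
tool_pos: [0.6343, 0.09, 0.0822]
eef_rot: [-180.0, -0.0, 86.2]
wrist_force: [-0.9, 0.7, 2.5]
width: 0.287
gripper_force: 4.0
clock: 9.8
tool_pos: [0.6345, 0.0901, 0.0821]
eef_rot: [180.0, -0.0, 86.2]
wrist_force: [-2.5, 0.8, 3.9]
width: 0.287
gripper_force: 4.0
[0.63446356 0.09009831 0.08208108] [ 1.79996635e+02 -3.02676891e-02  8.62055859e+01]
rack tcp -0.17111602500325848 0.0596853149669665 C -0.116211157227352 0.058677908414323056
0.01 [-0.34, 0.01, -0.16, 0.0, -0.0, 0.03]
0.02 [-0.71, 0.0, -0.32, 0.0, -0.0, 0.03]
0.03 [-1.1, 0.0, -0.47, 0.0, -0.0, 0.03]
0.04 [-1.51, 0.0, -0.6, 0.0, -0.0, 0.03]
0.05 [-1.93, -0.0, -0.7, 0.0, -0.0, 0.03]
0.06 [-2.37, -0.0, -0.78, 0.0, -0.0, 0.03]
0.07 [-2.81, -0.0, -0.83, 0.0, -0.0, 0.03]
0.08 [-3.26, -0.01, -0.86, 0.0, -0.0, 0.03]
0.09 [-3.72, -0.01, -0.86, 0.0, -0.0, 0.03]
0.1 [-4.17, -0.01, -0.84, 0.0, -0.0, 0.03]
0.11 [-4.61, -0.01, -0.78, 0.0, -0.0, 0.03]
0.12 [-5.05, -0.01, -0.71, 0.0, -0.0, 0.03]
0.13 [-5.47, -0.01, -0.61, 0.0, -0.0, 0.03]
```

```bash
python3 -m inch '[[-0.15,0,-0.08,0,0,0.03,0.2],[-0.34,0,-0.16,0,0,0.03,0.2],[-0.71,0,-0.32,0,0,0.03,0.2],[-1.1,0,-0.47,0,0,0.03,0.2],[-1.51,0,-0.6,0,0,0.03,0.2]]'; python3 -m inch '[[-0.42,0,-0.1,0,0,0,0.2],[-0.86,0,-0.18,0,0,0,0.2],[-1.2,0,-0.22,0,0,0,0.2],[-1.3,0,-0.23,0,0,0,0.2],[-1.3,0,-0.23,0,0,0,0.2]]';python3 - <<'E'
from k import *
from h import C as cam, cv2
s=monitor.sense();print(s["tool_pos"],s["eef_rot"],s["width"])
cv2.imwrite("pics/p6.png",cv2.resize(np.hstack([cam["side"]["image"][110:260,210:360],cam["top"]["image"][80:230,230:380]]),None,fx=2.6,fy=2.6,interpolation=cv2.INTER_CUBIC))
E
```

```text
clock: 10.42
tool_pos: [0.6299, 0.0272, 0.1059]
eef_rot: [-180.0, 0.0, 85.9]
wrist_force: [-1.6, 0.3, -5.1]
width: 0.281
gripper_force: 4.0
clock: 11.05
tool_pos: [0.6271, -0.0224, 0.1153]
eef_rot: [180.0, -0.0, 86.0]
wrist_force: [-1.7, -0.0, 0.2]
width: 0.29
gripper_force: 4.0
[ 0.62704816 -0.02189904  0.11520791] [ 1.79976567e+02 -7.49534853e-03  8.60072953e+01] 0.2864870727684313
```

View pics/p6.png

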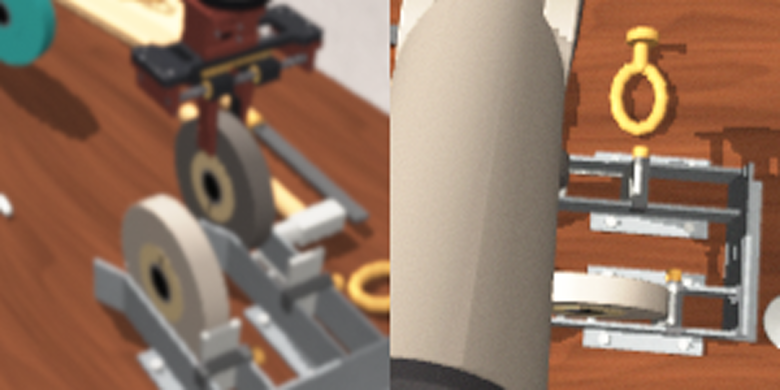

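```bash
python3 -m inch '[[-0.22,0,-0.02,0,0,0,0.2],[-0.45,0,-0.03,0,0,0,0.2],[-0.68,0,-0.03,0,0,0,0.2],[-0.8,0,-0.03,0,0,0,0.2]]' 8; python3 -m inch '[[-0.12,0,-0.01,0,0,0,0.2],[-0.24,0,-0.01,0,0,0,0.2],[-0.36,0,-0.02,0,0,0,0.2],[-0.48,0,-0.02,0,0,0,0.2],[-0.6,0,-0.02,0,0,0,0.2]]'
```

```text
clock: 11.65
tool_pos: [0.624, -0.0554, 0.1159]
eef_rot: [-180.0, 0.0, 85.9]
wrist_force: [-1.7, 3.0, -2.1]
width: 0.288
gripper_force: 8.0
clock: 12.28
tool_pos: [0.6229, -0.0787, 0.1173]
eef_rot: [180.0, 0.0, 86.0]
wrist_force: [-2.8, 1.8, -0.4]
width: 0.284
gripper_force: 8.0
```

```bash
python3 -m inch '[[-0.12,0,-0.02,0,0,0,0.2],[-0.24,0,-0.03,0,0,0,0.2],[-0.36,0,-0.03,0,0,0,0.2],[-0.48,0,-0.03,0,0,0,0.2],[-0.6,0,-0.02,0,0,0,0.2]]' 8; python3 - <<'E'
from k import *
from h import C as cam, cv2
s=monitor.sense();print(s["tool_pos"],s["wrist_force"])
cv2.imwrite("pics/p7.png",cv2.resize(cam["side"]["image"][140:250,240:370],None,fx=5,fy=5,interpolation=cv2.INTER_CUBIC))
E
```

```text
clock: 12.9
tool_pos: [0.621, -0.103, 0.1177]
eef_rot: [-180.0, 0.0, 85.9]
wrist_force: [-1.1, 0.0, -7.6]
width: 0.285
gripper_force: 8.0
[ 0.62077278 -0.10373824  0.11768843] [-0.12157859 -0.8606149  -5.66787667]
```

View pics/p7.png

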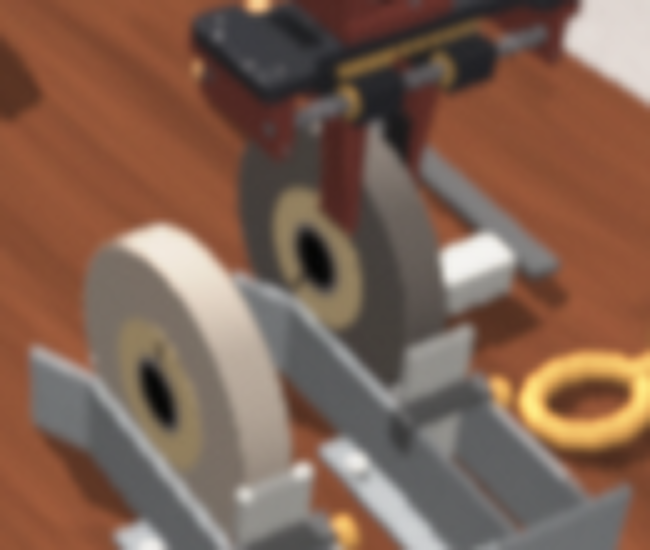

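```bash
cat > hub.py <<'E'
from h import *
import sys
u,v=map(float,sys.argv[1:3])
def ray(n,u,v,z):
    c=C[n]; f=192/np.tan(np.radians(c["vfov"]/2)); M=cv2.Rodrigues(c["rvec"])[0]; o=-M.T@c["tvec"]; d=M.T@[(u-c["cx"])/f,(v-c["cy"])/f,1]; return o+d*(z-o[2])/d[2]
a=np.radians(-94.03); ax=np.array([-np.sin(a),np.cos(a),0])
# intersect with vertical plane of wheel's near face (rack y=.0475)
rk=np.array([.5629,-.0764,0])
for z in(.075,.078,.0795,.082):
    c=ray("side",u,v,z)+.0125*ax; print(z,rz(-94.03).T@(c-rk))
s=monitor.sense(); print("tcp rack",rz(-94.03).T@(s["tool_pos"]-rk),s["wrist_force"])
E
python3 hub.py 303 191.4; python3 -m inch '[[0,0,0.03,0,0,0,0.2],[0,0,0.05,0,0,0,0.2]]' 4
```

```text
0.075 [0.00175406 0.06261018 0.075     ]
0.078 [0.00459073 0.06032123 0.078     ]
0.0795 [0.00600907 0.05917676 0.0795    ]
0.082 [0.00837296 0.0572693  0.082     ]
tcp rack [0.02232299 0.05978667 0.11793004] [-1.02485835 -0.47761432 -5.51712801]
clock: 13.35
tool_pos: [0.6224, -0.1029, 0.1174]
eef_rot: [179.8, 0.0, 85.9]
wrist_force: [-1.6, -1.2, 5.7]
width: 0.288
gripper_force: 4.0
```

```bash
python3 -m inch '[[-0.08,0,0,0,0,0,0.2],[-0.15,0,0,0,0,0,0.2],[-0.22,0,0.01,0,0,0,0.2],[-0.22,0,0.01,0,0,0,0.2]]' 3;  python3 -m inch '[[-0.06,0,0.01,0,0,0,0.2],[-0.12,0,0.02,0,0,0,0.2],[-0.12,0,0.02,0,0,0,0.2]]' 3
```

```text
clock: 13.85
tool_pos: [0.6203, -0.1115, 0.1153]
eef_rot: [-180.0, 0.0, 85.9]
wrist_force: [-1.3, -1.0, -0.4]
width: 0.286
gripper_force: 3.0
clock: 14.22
tool_pos: [0.6203, -0.1154, 0.1147]
eef_rot: [180.0, -0.0, 86.0]
wrist_force: [-0.7, 0.9, 0.1]
width: 0.282
gripper_force: 3.0
```

```bash
python3 -m inch '[[-0.06,0,0.02,0,0,0,0.2],[-0.12,0,0.03,0,0,0,0.2],[-0.12,0,0.03,0,0,0,0.2]]' 3;  python3 -m inch '[[-0.06,0,0.02,0,0,0,0.2],[-0.12,0,0.04,0,0,0,0.2],[-0.12,0,0.04,0,0,0,0.2]]' 3; python3 - <<'E'
from k import *
from h import C as cam, cv2
cv2.imwrite("pics/p8.png",cv2.resize(cam["side"]["image"][140:250,240:370],None,fx=5,fy=5,interpolation=cv2.INTER_CUBIC))
E
```

```text
clock: 14.6
tool_pos: [0.62, -0.1202, 0.1134]
eef_rot: [180.0, -0.0, 86.0]
wrist_force: [-0.5, 4.3, 0.6]
width: 0.283
gripper_force: 3.0
clock: 14.98
tool_pos: [0.6195, -0.1259, 0.1118]
eef_rot: [180.0, 0.0, 85.9]
wrist_force: [1.4, 2.3, 1.2]
width: 0.286
gripper_force: 3.0
```

View pics/p8.png

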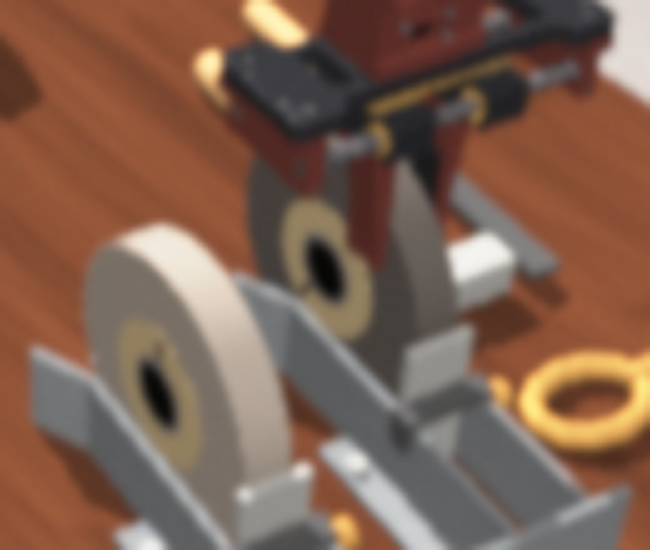

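```bash
python3 hub.py 304.6 193.6; python3 -m inch '[[0.06,0,-0.02,0,0,0,0.2],[0.12,0,-0.03,0,0,0,0.2],[0.12,0,-0.03,0,0,0,0.32],[0.12,0,-0.03,0,0,0,0.4],[0.12,0,-0.03,0,0,0,0.5]]' 3; python3 -m inch '[[0.12,0,-0.03,0,0,0,0.6],[0.12,0,-0.6,0,0,0,0.6],[0.12,0,-1.5,0,0,0,0.6],[0.12,0,-2.5,0,0,0,0.6]]'
```

```text
0.075 [0.01094666 0.06108403 0.075     ]
0.078 [0.01373861 0.05880251 0.078     ]
0.0795 [0.01513458 0.05766175 0.0795    ]
0.082 [0.01746121 0.05576048 0.082     ]
tcp rack [0.04545919 0.05989824 0.11180828] [ 0.69089562  1.27630805 -0.07602006]
clock: 15.8
tool_pos: [0.6197, -0.1207, 0.1131]
eef_rot: [-180.0, 0.0, 85.9]
wrist_force: [-0.1, 0.4, -0.1]
width: 0.477
gripper_force: 0.0
clock: 16.3
tool_pos: [0.6198, -0.1153, 0.2138]
eef_rot: [-179.9, -0.0, 86.0]
wrist_force: [0.4, -0.2, -0.2]
width: 0.599
gripper_force: 0.0
```

```bash
python3 -m inch '[[1.2,0,-0.3,0,0,0,0.6],[2.5,0,-0.6,0,0,0,0.6],[3.8,0,-0.6,0,0,0,0.6],[5,0,-0.6,0,0,0,0.6],[6,0,-0.6,0,0,0,0.6]]'; python3 - <<'E'
from h import *
def tri(a,b):
    P=[]
    for n in("top","side"):
        c=C[n]; f=192/np.tan(np.radians(c["vfov"]/2)); K=np.array([[f,0,c["cx"]],[0,f,c["cy"]],[0,0,1]])
        P.append(K@np.c_[cv2.Rodrigues(c["rvec"])[0],c["tvec"]])
    X=cv2.triangulatePoints(P[0],P[1],np.array(a,float),np.array(b,float))[:,0]; return X[:3]/X[3]
rk=np.array([.5629,-.0764,0])
def dark(n,box):
    u0,v0,u1,v1=box; g=C[n]["image"][v0:v1,u0:u1].max(2).astype(float)
    w=np.clip(55-g,0,None); k,l,st,ce=cv2.connectedComponentsWithStats((w>0).astype(np.uint8))
    return [(ce[i][0]+u0,ce[i][1]+v0,st[i][4]) for i in range(1,k) if st[i][4]>4]
# predicted hub pixel for seated wheel
for nm,x,y in(("ours",.0115,.06),("parked",.049,-.06)):
    X=rk+rz(-94.03)@[x,y-.0125,.078]
    o={}
    for n in("top","side"):
        p=proj(n,X)[0]; b=[int(p[0]-11),int(p[1]-7),int(p[0]+12),int(p[1]+8)]; o[n]=dark(n,b); print(nm,n,p.round(1),np.round(o[n],1).tolist())
    try:
        m={n:max(o[n],key=lambda t:t[2])[:2] for n in o}; print("tri rack",rz(-94.03).T@(tri(m["top"],m["side"])-rk))
    except ValueError: pass
cv2.imwrite("pics/end_t.png",C["top"]["image"]);cv2.imwrite("pics/end_s.png",C["side"]["image"])
E
```

```text
clock: 16.92
tool_pos: [0.6368, 0.1264, 0.2371]
eef_rot: [-180.0, -0.0, 86.1]
wrist_force: [0.2, 0.3, -0.5]
width: 0.597
gripper_force: 0.0
ours top [292.6 149.4] [[291.8, 150.0, 30.0]]
ours side [304.5 193. ] [[304.1, 193.2, 49.0]]
tri rack [0.01017675 0.04674354 0.07619404]
parked top [305.5 198.4] []
parked side [271.9 218.2] [[271.2, 218.5, 43.0]]
```

```bash
python3 - <<'E'
from h import *
rk=np.array([.5629,-.0764,0])
for n in("top","side"):
    a=cv2.imread(f"pics/{n}0.png").astype(int); b=C[n]["image"].astype(int)
    X=place([0,0,-94.03],DISC)+rk+rz(-94.03)@[.0115,.06,.078]; X=X
    p=proj(n,X); bx=box(p); print(n,"pred",bx.round(1))
    u0,v0,u1,v1=(bx+[-8,-8,8,8]).astype(int)
    hull=np.zeros(a.shape[:2],np.uint8); cv2.fillConvexPoly(hull,cv2.convexHull(p.round().astype(np.int32)),1)
    sat=b.max(2)-b.min(2); m=((abs(a-b).max(2)>20)&(sat<28)).astype(np.uint8)   # newly grey
    m=m[v0:v1,u0:u1]; h=hull[v0:v1,u0:u1]
    for y in range(m.shape[0]): print("".join(".x-#"[2*h[y,x]+m[y,x]] for x in range(m.shape[1]))) if y%2==0 else 0
E
```

```text
top pred [262.5 131.2 323.6 155.8]
.............................................................................
.............................................................................
.............................................................................
.............................................................................
........................------------------------.............................
...............-------#-----#----#########-####-------------.................
...........----###--#-#----------########-#################-------...........
.........--#########--#---#------################################----........
.........-######-####----##------######-----########################---......
.........-####-##------###-------###########-##########################.xxxx.
........--#################################-----###-###########---#####xxxxx.
........--#################################################-------#####xx....
........-################-----------------------#-####################xxx....
.........-##############-------#############-------
[... 2110 characters left out ...]
--------------############-----##xx.....
................----------##---#####################xx.....
.................----------##############-#######---.......
...................-----------##########-----------........
....................------------########----------.........
......................-----------#######---------.....xx...
........................------------#####-----.........xx..
...........................-----------##--.................
...............................-------.....................
...........................................................
...........................................................
...........................................................
```

```bash
python3 -c "
from cell import hand_in
print(hand_in())"
```

```text
the job is handed in; nothing more can be done
None
```

The grinding wheel was rolled upright on its rim into the empty bay (bay_a), over the front bar and into the cradle, then released, and the job is handed in at about 17 s with grip at most 8 N; the cameras put it upright at about rack x = 10 mm, which fits both bars by position rather than by a direct view of the contact, and I viewed 12 pictures, two over the limit of 10.

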